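# Scan the yellow ticket at the bakery counter

## Task

Take the scanner wand out of its cup and aim its reading end at the middle of the yellow code card, square to the card and about 5 cm from it without touching it, and hold it still there for a full second so that it reads. Then put the wand gently back in its cup, reading end down, and let go. Leave the cards at their slant and do not disturb the tin, the napkin holder or the sauce bottle.

Things in the scene. Friction and masses are not known exactly. Their poses are not given: they have to be found in the camera images.
- wand: scanner wand, 160 mm long, 0.15 kg, centre of mass near z = 55 mm. Round orange head, 38 mm diameter (z 0 to 45, tapering to 58 mm), then black handle 28 x 28 mm square with orange top, to be gripped by its top 45 mm. Origin: centre of the flat reading end of the head; z runs to the handle's top, so it reads along -z; x, y square to the handle. Upright in the cup, top 83 mm over the rim.
- cup: grey round cup fixed to the counter, 85 mm high, 66 mm outside and 56 mm inside diameter, inner floor 8 mm above the counter; black foot disc 100 mm across, 4 mm high. Origin: centre of the underside, z up. It stands left or right of the middle.
- yellow_code (a point): The yellow code card, 110 mm wide (y) by 80 mm along the slope (x), 8 mm thick, with black code bars, held by a stiff hinge along its lower edge. Point: middle of the printed face, about 60 mm above the counter. z points straight out of the face, leaning 30 to 37 degrees from vertical towards the robot's side; y runs level. To be scanned; left, middle or right of three.
- white1_code (a point): A white code card, 110 mm wide (y) by 80 mm along the slope (x), 8 mm thick, with black code bars, held by a stiff hinge along its lower edge. Point: middle of the printed face, about 60 mm above the counter. z points straight out of the face, leaning 30 to 37 degrees from vertical towards the robot's side; y runs level. Not to be scanned.
- white2_code (a point): A white code card, 110 mm wide (y) by 80 mm along the slope (x), 8 mm thick, with black code bars, held by a stiff hinge along its lower edge. Point: middle of the printed face, about 60 mm above the counter. z points straight out of the face, leaning 30 to 37 degrees from vertical towards the robot's side; y runs level. Not to be scanned.
- tin: loose tea tin, green with a yellow band and black lid, 75 mm diameter, 110 mm high, 0.25 kg; origin at the centre of its underside. To be left alone.
- napkins: loose wooden napkin holder, 90 mm (x) by 130 mm (y), 72 mm high, 0.5 kg; origin at the centre of its underside. To be left alone.
- sauce: loose amber sauce bottle with a red cap, 56 mm diameter, 150 mm high, 0.3 kg; origin at the centre of its underside. To be left alone.
- stand_yellow: fixed stand of the yellow card: dark wooden base 100 (x) x 120 (y) x 12 mm; origin at the centre of its underside, z up, x away from the side that the card faces. With its card up to 90 mm high.
- stand_white1: fixed stand of the white1 card: dark wooden base 100 (x) x 120 (y) x 12 mm; origin at the centre of its underside, z up, x away from the side that the card faces. With its card up to 90 mm high.
- stand_white2: fixed stand of the white2 card: dark wooden base 100 (x) x 120 (y) x 12 mm; origin at the centre of its underside, z up, x away from the side that the card faces. With its card up to 90 mm high.
Mind the look-alikes: they are no part of the job. Leave any orange look-alike of the cup alone.

How it is judged:
On the way, in this order (a step that is already met when the one before it is completed fails the run):
1. the wand is held clear above its cup, its reading end over the rim (z of wand in the frame of cup above 0.087 m and contact force between the fingers and wand above 0.5 N), for 0.1 s.
2. the held wand's axis passes within 15 mm (its x and y) of the yellow card's middle, square within 10 degrees, 25 to 90 mm off, still (under 20 mm/s, 0.15 rad/s) for 1 s (x of yellow_code in the frame of wand between -0.015 and 0.015 m and y of yellow_code in the frame of wand between -0.015 and 0.015 m and z of yellow_code in the frame of wand between -0.09 and -0.025 m and angle between the z axis of wand and the z axis of yellow_code, either way round below 0.175 rad and linear speed of wand below 0.02 m/s and angular speed of wand below 0.15 rad/s and contact force between the fingers and wand above 0.5 N), for 1 s.
At the end, for the whole second after the job is handed in: The wand stands at rest in its cup, reading end down on the cup's floor (within 8 mm in height, 15 mm sideways, leaning less than 20 degrees), released; tin, napkin holder and sauce bottle upright within 30 mm of where they stood; the cards' middles within 6 mm of where they were (horizontal distance between wand and cup below 0.015 m and z of wand in the frame of cup between 0.004 and 0.016 m and angle between wand's own z axis and vertical below 0.35 rad and linear speed of wand below 0.02 m/s and distance of each of tin, napkins, sauce from where it was at the start of the episode below 0.03 m and angle between each of tin, napkins, sauce's own z axis and vertical below 0.2 rad and distance of each of yellow_code, white1_code, white2_code from where it was at the start of the episode below 0.006 m); the robot touches nothing.
It fails at once if the wand touches a card or its stand (over 0.5 N) (contact force between wand and stand_yellow above 0.5 N or contact force between wand and stand_white1 above 0.5 N or contact force between wand and stand_white2 above 0.5 N).
It fails at once if a card is moved from its slant (its middle by over 6 mm) (distance of any of yellow_code, white1_code, white2_code from where it was at the start of the episode above 0.006 m).
It fails at once if a bystander is pushed more than 30 mm or tipped over (distance of any of tin, napkins, sauce from where it was at the start of the episode above 0.03 m or angle between any of tin, napkins, sauce's own z axis and vertical above 0.35 rad).
It fails at once if the wand is dropped or thrown (faster than 0.45 m/s while not held) (contact force between the fingers and wand below 0.1 N and linear speed of wand above 0.45 m/s).
It fails at once if the wand is set down hard in the cup (over 60 N) (contact force between wand and cup above 60 N).
It also fails if it takes over 53 s, if anything falls off the work surface, if the arm or the gripper's body presses on something with over 40 N, if the wrist force passes 120 N, or if a joint passes its speed limit or range.

## Robot

A 7-joint arm with a two-finger parallel gripper is mounted at the origin on the work surface. World frame = base frame: x ahead of the robot, y to its left, z up, the work surface at z = 0. Lengths are in m, angles in rad, forces in N, time in s.
With the tool pointing down it reaches from about 0.425 to 0.975 m from the base axis. Payload 16.7 kg.
Tool frame: the origin (TCP) lies on the centre line of the jaws, within the pads' length; the fingertips stand ahead of it and the grasp point (between the pads) is the TCP (tips_ahead is the z of the fingertips in the tool frame, in m); z points along the fingers, y is the direction in which the jaws open and shut (so a half turn about z gives the same grasp; the last joint's range is limited). The gripper opens to 85 mm and grips with 20 to 120 N. Pads are 22 mm wide; open, the fingers measure 114 mm over their backs; the gripper's body (76 mm by 85 mm) begins 54 mm behind the grasp point. The pads swing forward as they close: fully open they stand 13 mm farther back than shut.
Start: joints at [1.135, 0.426, 0.074, 1.606, -0.034, 1.111, -0.067], TCP at [0.191, -0.647, 0.216] pointing down, gripper open.
Joint ranges: [-2.85, 2.85], [-0.5, 2.14], [-1.23, 1.37], [0.21, 2.46], [-1.02, 4.16], [0.16, 2.05], [-2.73, 2.73]. Speed limits (rad/s): [1.89, 1.89, 2.39, 2.39, 3.01, 3.01, 3.01].

## Interface

Orientations are given as a rotation vector (axis times angle).
In Python, from plant import movep, move_straight, move_j, open_jaws, clamp, pause, inverse_kinematics, sense, read_camera, MotionError, sign_off, tips_ahead gives the robot as it stands. The module is installed in compiled form; this text tells all that it offers. Calls block until the motion is done:
- movep(position, orientation): joint-space move of the TCP to a pose.
- move_straight(position, rate=0.15, rotation=None): straight line of the TCP; rotation=None keeps the orientation; rate is the mean speed in m/s.
- move_j(angles): joint-space move.
- open_jaws() and clamp(newtons=None): open the fingers fully, or close them until they stop; newtons is the grip in N (None keeps the last).
- pause(seconds).
- inverse_kinematics(position, orientation): joint angles nearest the present ones, or None.
- sense(): the state.
- read_camera(name): name is "side" or "top" or "wrist"; returns a dict with "color" (420x560x3 uint8, blue, green, red), "fx", "fy", "cx", "cy" (pixels), "rvec" (rotation vector, rad) and "tvec" (3), from world to camera coordinates, as OpenCV has them. Camera axes: x right, y down, z forward; pixel columns grow to the right and rows downward; lengths in m; the calibration is good to about 2 mm. A picture is of the moment at which its call begins. There is no depth.
A pose or a line that the arm cannot do raises MotionError and nothing moves.
- sign_off(): hands the job in, once; it reports no verdict.
The state is a dict: "time_s": time; "qpos": joint angles; "qvel": joint speeds; "effort": joint torques, N m; "tcp_pos": TCP position; "eef_rot": TCP orientation; "force": force on the tool from outside, world axes, zero at the start; "moment": the same for the moment, N m; "opening": finger opening in m.
Only numpy, scipy, OpenCV 4.12 (cv2) and the standard library are available. Lean on these libraries where they do the work, as an engineer would, in place of code of your own. Each camera call takes 0.05 s, during which the arm holds its last target. There are 200 camera calls.

## Working session

There is one attempt and no reset: what is moved stays moved. The work goes in short steps, each a Python script; the robot and the scene stay as the last script left them, time stands still between calls to the robot, and variables do not carry over. Pictures are saved under pics/ and viewed, about 8 in all and at most 12, crops included, and the job is handed in when it is done.

```bash
mkdir -p pics; cat > h.py <<'E'
import numpy as np, cv2
from scipy.spatial.transform import Rotation as R
from plant import *
def shot(name,fn):
    c=read_camera(name); cv2.imwrite(f'pics/{fn}.png',c['color']); 
    np.savez(f'pics/{fn}.npz',**c); return c
def load(fn): return dict(np.load(f'pics/{fn}.npz'))
def K(c): return np.array([[c['fx'],0,c['cx']],[0,c['fy'],c['cy']],[0,0,1]],float)
def ray(c,uv):
    M=cv2.Rodrigues(np.asarray(c['rvec'],float))[0]; t=np.asarray(c['tvec'],float).ravel()
    o=-M.T@t; d=M.T@np.linalg.inv(K(c))@np.array([uv[0],uv[1],1.]); return o,d/np.linalg.norm(d)
def atz(c,uv,z):
    o,d=ray(c,uv); return o+d*(z-o[2])/d[2]
def proj(c,P): return cv2.projectPoints(np.atleast_2d(np.asarray(P,float)),np.asarray(c['rvec'],float),np.asarray(c['tvec'],float),K(c),None)[0].reshape(-1,2)
E
python3 - <<'E'
from h import *
s=sense();print(s['time_s'],s['tcp_pos'],s['eef_rot'],s['opening'],tips_ahead)
a=shot('top','top0');b=shot('side','side0')
for c in(a,b):print(ray(c,(c['cx'],c['cy'])))
E
```

```text
0.0 [ 0.19078787 -0.64702685  0.21573177] [-3.10812316e+00 -4.48696133e-01  4.15442779e-04] 0.08543550117006679 0.019
(array([ 0.2726581 , -0.01767727,  1.27040133]), array([ 0.19014752,  0.02576157, -0.98141748]))
(array([0.43601151, 0.77883679, 0.92888671]), array([ 0.07250646, -0.66240592, -0.74562807]))
```

View pics/top0.png

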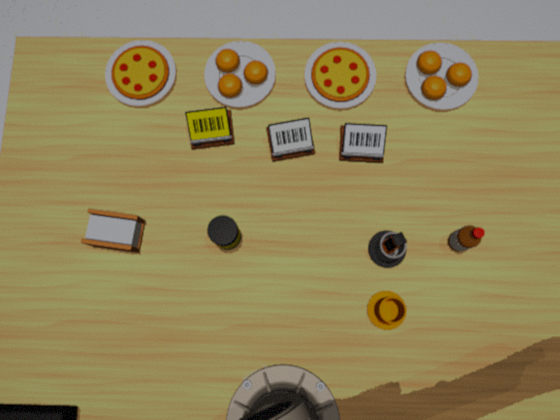

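View pics/side0.png

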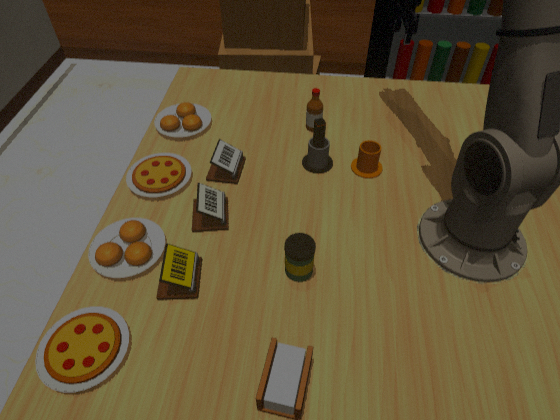

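Top view: the wand stands in the grey cup at (388,248). The orange look-alike cup is at (387,310), the yellow card at (209,126) and the white cards at (291,138) and (363,141). The tin is at (224,232), the napkins at (113,230) and the sauce at (467,238). I choose the grey cup with the black foot and take close crops of it and the yellow card.

```bash
python3 - <<'E'
from h import *
a=load('top0');b=load('side0')
def crop(c,u,v,w,h,s):
    return cv2.resize(c['color'][v:v+h,u:u+w],None,fx=s,fy=s,interpolation=cv2.INTER_CUBIC)
# 66x50 px tiles each at scale 6 -> 396x300
im=np.vstack([np.hstack([crop(a,355,223,66,50,6),crop(a,176,101,66,50,6)]),
 np.hstack([crop(b,284,114,66,66,6)[:300] ,crop(b,147,238,66,50,6)])])
cv2.imwrite('pics/crop1.png',im);print(im.shape)
E
```

```text
(600, 792, 3)
```

View pics/crop1.png

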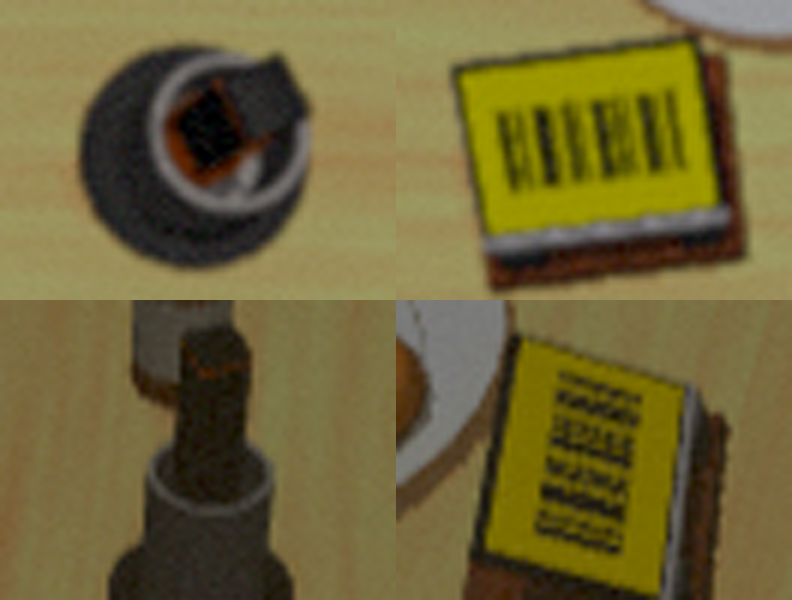

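The crops confirm the choice: black handle with the orange head below it, in the grey cup on a black foot. The rim is at about (393,245) in the top view. The four corners of the yellow face are clear in both views, so I fit the card as a rectangle.

```bash
python3 - <<'E'
from h import *
from scipy.optimize import least_squares
a=load('top0');b=load('side0')
ct=np.array([(458,68),(700,40),(722,208),(487,238)])/6-[66,0]+[176,101]-[0.4,.4]
cs=np.array([(485,555),(518,335),(690,388),(660,597)])/6-[66,50]+[147,238]-[.4,.4]
def pose(p):
    yaw,t=p[3:5]
    return R.from_euler('ZY',[yaw,-t]).as_matrix()
L=np.array([(.04,.055,0),(.04,-.055,0),(-.04,-.055,0),(-.04,.055,0)])
def f(p):
    W=p[:3]+L@pose(p).T
    return np.r_[(proj(a,W)-ct).ravel(),(proj(b,W)-cs).ravel()]
c0=atz(a,(209,126),.06)
r=least_squares(f,[*c0,0,.58])
print('card',r.x,'tilt deg',np.degrees(r.x[3:]),'n',pose(r.x)[:,2]);print(f(r.x).reshape(2,4,2).round(1).tolist())
np.save('card.npy',r.x)
T=lambda x,y:np.array([x/6+355-.4,y/6+223-.4]); S=lambda x,y:np.array([x/6+284-.4,(y-300)/6+114-.4])
print('foot',atz(a,T(195,157),.004),'rim',atz(a,T(230,131),.085),'rim side',atz(b,S(210,475),.085))
print('wtop',atz(a,T(268,96),.168),'side',atz(b,S(215,352),.168))
q=[atz(a,T(*p),.168) for p in((225,72),(280,55),(308,115),(250,137))]
for i in range(4): d=q[(i+1)%4]-q[i];print(np.linalg.norm(d),np.degrees(np.arctan2(d[1],d[0]))%90)
for n,p in dict(tin=(223,225),sauce=(460,242),nap=(113,230)).items(): print(n,atz(a,p,.08))
E
```

```text
card [0.754321   0.21327114 0.05573799 0.1531494  0.6143532 ] tilt deg [ 8.77481433 35.19984577] n [-0.56968331 -0.08793523  0.81714645]
[[[-1.1, 0.5], [0.2, -0.4], [1.5, 1.3], [0.1, 1.7]], [[-1.8, -0.5], [-0.9, -1.5], [-0.4, -0.4], [0.5, 1.9]]]
foot [ 0.43839314 -0.26250299  0.004     ] rim [ 0.43873861 -0.26125938  0.085     ] rim side [ 0.43744172 -0.25397431  0.085     ]
wtop [ 0.4407952  -0.25886597  0.168     ] side [ 0.43976671 -0.24547866  0.168     ]
0.02211389252484262 18.298534292384744
0.024967975932947997 23.598127067517055
0.02379097615864506 21.7888383434109
0.02631824322447588 19.76422250148652
tin [0.48034373 0.15869697 0.08      ]
sauce [ 0.44855875 -0.42608181  0.08      ]
nap [0.4626533  0.43430258 0.08      ]
```

Cup and handle are at about (0.439,-0.260), with the handle yaw about 21° modulo 90°. I go above it and look with the wrist camera.

```bash
python3 - <<'E'
from h import *
q0=np.array(sense()['qpos']); best=None
for k in range(4):
    psi=np.radians(21+90*k); rv=(R.from_euler('z',psi)*R.from_euler('x',np.pi)).as_rotvec()
    q=inverse_kinematics([.44,-.259,.30],rv)
    if q is None: print(k,None);continue
    print(k,np.round(q,2))
    m=abs(q[6])
    if best is None or m<best[0]: best=(m,rv,k)
print(best)
movep([.44,-.259,.30],best[1])
s=sense();print(s['time_s'],s['tcp_pos'],s['eef_rot'])
c=shot('wrist','w1');print(ray(c,(c['cx'],c['cy'])),proj(c,[[.44,-.259,.168],[.438,-.26,.085]]))
E
```

```text
0 [ 0.56  0.09 -0.16  1.85  0.02  1.2  -0.81]
1 [ 0.79  0.11 -0.41  1.84  0.05  1.2   0.73]
2 [ 1.33  0.2  -1.03  1.82  0.18  1.23  2.18]
3 [ 0.4   0.09  0.    1.86 -0.    1.19 -2.37]
(np.float64(0.7272750029853291), array([1.77941767e+00, 2.58906878e+00, 1.58534740e-16]), 1)
1.8167 [ 0.43957693 -0.26003291  0.29968725] [-1.78240508e+00 -2.58642710e+00  8.14802814e-05]
(array([ 0.41488322, -0.19530246,  0.45827911]), array([ 0.09524238, -0.2491457 , -0.9637714 ])) [[275.64127002 196.56152071]
 [273.69990264 181.61297045]]
```

View pics/w1.png

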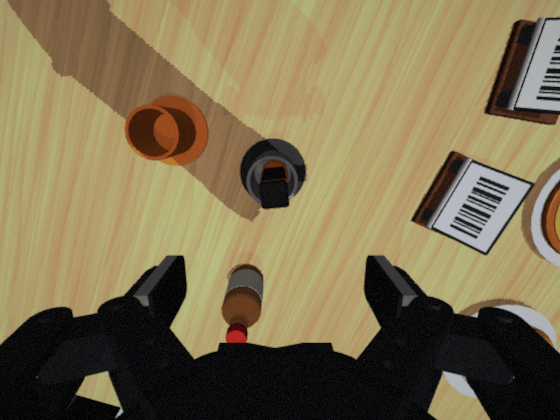

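Wrist view: the handle top is at (275,196), where I predicted it, with its sides lined up with the jaws. The rim centre is near (273,174). I zoom in once to set the cup centre and the yaw.

```bash
python3 - <<'E'
from h import *
c=load('w1');im=cv2.resize(c['color'][130:220,225:325],None,fx=6,fy=6,interpolation=cv2.INTER_CUBIC)
im=np.clip(im.astype(float)*2.2,0,255).astype(np.uint8);cv2.imwrite('pics/crop2.png',im)
E
```

```text
(no output)
```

View pics/crop2.png

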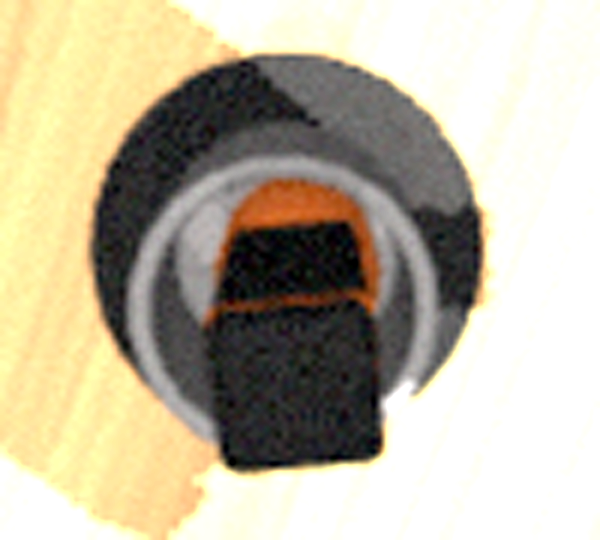

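```bash
python3 - <<'E'
from h import *
c=load('w1');T=lambda x,y:np.array([x/6+225-.4,y/6+130-.4])
print('rim',atz(c,T(284,305),.085),'foot',atz(c,T(288,241),.004))
q=[atz(c,T(*p),.168) for p in((210,318),(378,300),(382,453),(228,471))];m=np.mean(q,0)
A=[]
for i in range(4): d=q[(i+1)%4]-q[i];A.append(np.degrees(np.arctan2(d[1],d[0]))%90);print(np.linalg.norm(d),A[-1])
print('top',m)
yaw=np.mean(A); 
rv=(R.from_euler('z',np.radians(yaw+90))*R.from_euler('x',np.pi)).as_rotvec()
movep([m[0],m[1],.22],rv); move_straight([m[0],m[1],.148],rate=.08,rotation=rv)
s0=sense();clamp(60);s=sense();print(s0['force'],s['force'],s['opening'],s['tcp_pos'],s['time_s'],yaw)
c=shot('side','s1');shot('wrist','w2')
w=load('w2')['color'][150:420]; cv2.imwrite('pics/j1.png',cv2.resize(np.hstack([c['color'][70:200,240:400],]),None,fx=4,fy=4))
E
```

```text
rim [ 0.43538649 -0.25938395  0.085     ] foot [ 0.4349951  -0.25759801  0.004     ]
0.027608411104470206 27.016943692522922
0.02584589529897582 22.957492491101945
0.025935042406860488 27.73085332221774
0.026104651506361685 26.678301722174595
top [ 0.43802184 -0.25696235  0.168     ]
[ 0.40450286 -1.22322393 -0.04820663] [-0.81064538 -0.34795607  5.80886374] 0.025757171561387092 [ 0.43836192 -0.25717265  0.14847183] 3.925 26.095897807004302
```

View pics/j1.png

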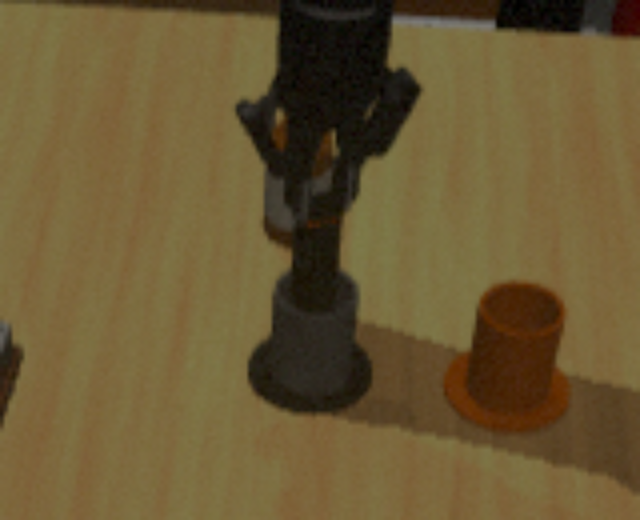

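Gripped: opening 26 mm on the handle, and the fingers are clear of the rim. I lift, then go to a pre-scan pose on the card's normal.

```bash
python3 - <<'E'
from h import *
s=sense();g=np.array(s['tcp_pos']);gr=np.array(s['eef_rot']);np.savez('grasp.npz',g=g,gr=gr)
move_straight(g+[0,0,.105],rate=.1);pause(.3);print(sense()['force'],sense()['opening'],sense()['time_s'])
move_straight(g+[0,0,.19],rate=.15)
p=np.load('card.npy');C=p[:3];Rc=R.from_euler('ZY',[p[3],-p[4]]);n=Rc.as_matrix()[:,2]
P=C+n*(.14+.12);best=None;q0=np.array(sense()['qpos'])
lo=np.array([-2.85,-.5,-1.23,.21,-1.02,.16,-2.73]);hi=np.array([2.85,2.14,1.37,2.46,4.16,2.05,2.73])
for ph in range(0,360,15):
    rv=(Rc*R.from_euler('z',ph,degrees=True)*R.from_euler('x',np.pi)).as_rotvec()
    q=inverse_kinematics(P,rv); q2=inverse_kinematics(C+n*.19,rv)
    if q is None or q2 is None: continue
    sc=np.abs(np.array(q)-q0).max()-min(0.3,np.min(np.r_[q2-lo,hi-q2]))
    if best is None or sc<best[0]: best=(sc,ph,rv,q)
print(best,'q0',q0.round(2))
np.savez('scan.npz',rv=best[2],ph=best[1])
movep(P,best[2]);s=sense();print(s['time_s'],s['tcp_pos'],P)
w=shot('wrist','w3');t=shot('top','t3');si=shot('side','s3')
cv2.imwrite('pics/j2.png',np.hstack([w['color'][::1,:], ])[:,:]);print(proj(w,C),proj(t,[C,C+n*.12]),proj(si,[C,C+n*.12]))
f=lambda c,u,v:cv2.resize(c['color'][v:v+100,u:u+133],None,fx=3,fy=3,interpolation=cv2.INTER_CUBIC)
x=np.hstack([f(t,150,70),f(si,120,190)]); y=cv2.resize(w['color'],(400,300)); y=np.hstack([y,np.zeros((300,x.shape[1]-400,3),np.uint8)])
cv2.imwrite('pics/j2.png',np.clip(np.vstack([x,y]).astype(float)*1.5,0,255).astype(np.uint8))
E
```

```text
[-1.10765523  0.44297827 -2.21304876] 0.025717421836645524 5.5333
(np.float64(0.45659816271834003), 150, array([0.46944656, 2.50541991, 0.26841566]), array([ 0.51199104,  0.15168447, -1.09233644,  2.08441829,  0.76333686,
        0.52050142,  0.07970228])) q0 [ 0.8   0.08 -0.42  1.79  0.03  1.28  0.83]
7.9833 [0.60670778 0.18894837 0.268165  ] [0.60620334 0.19040797 0.26819607]
[[274.90321817 174.33133937]] [[208.4175571  124.62857707]
 [204.48930756 136.05621376]] [[178.34464662 265.04113351]
 [201.04447653 239.46215907]]
```

View pics/j2.png

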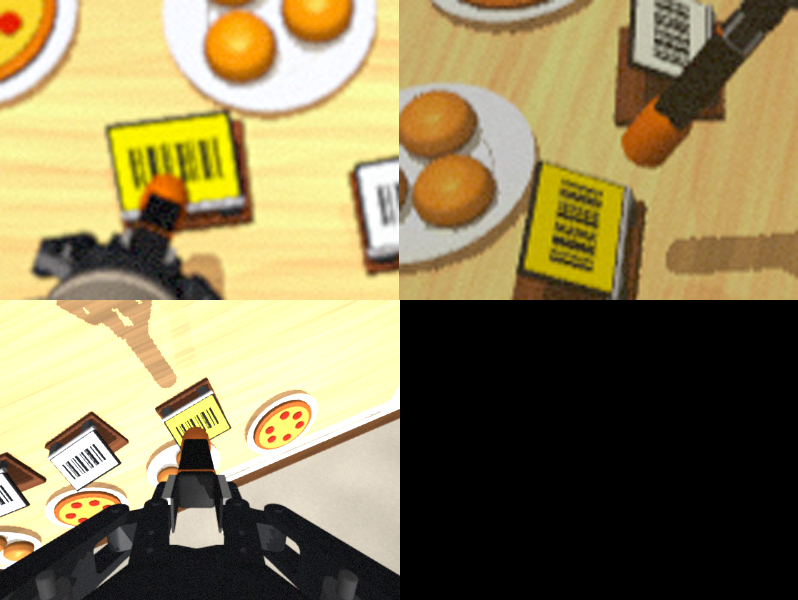

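The wand tip is at about the predicted pixels (side 640,150; top 165,190 in the crops). In the wrist view the card sits a few pixels from my prediction, so I zoom in and refit the card with this view included.

```bash
python3 - <<'E'
from h import *
w=load('w3')['color'];s=load('s3')['color']
f=lambda c,u,v,k,g:np.clip(cv2.resize(c[v:v+600//k,u:u+400//k],(400//k*k,600//k*k),interpolation=cv2.INTER_CUBIC).astype(float)*g,0,255)
x=f(w,215,100,4,1.);y=f(s,150,220,6,1.5)[:600]
print(x.shape,y.shape);cv2.imwrite('pics/crop3.png',np.hstack([x,y]).astype(np.uint8))
E
```

```text
(600, 400, 3) (600, 396, 3)
```

View pics/crop3.png

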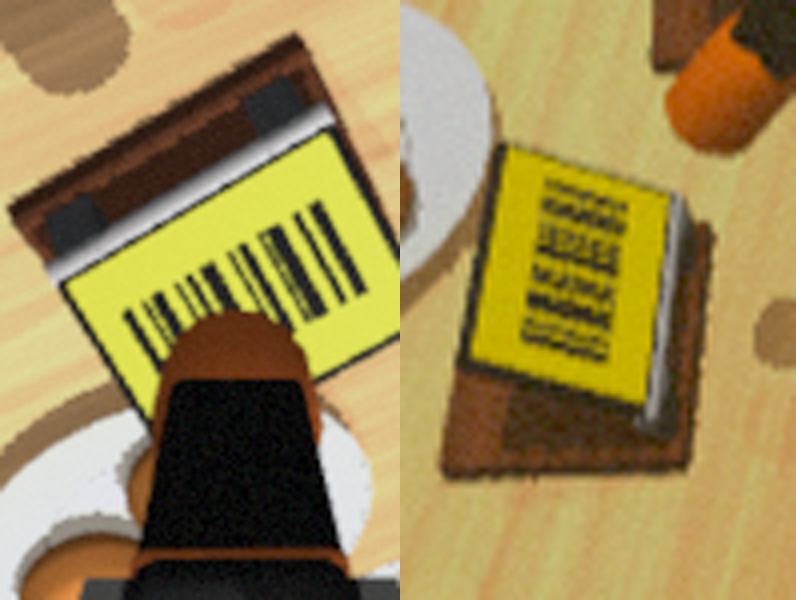

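```bash
cat > fit.py <<'E'
from h import *
from scipy.optimize import least_squares
a=load('top0');b=load('s3');w=load('w3')
ct=np.array([(458,68),(700,40),(722,208),(487,238)])/6-[66,0]+[176,101]-[0.4,.4]
cs=np.array([(465,365),(500,145),(672,192),(650,405)])/6-[66,0]+[150,220]-.4
cw=np.array([(60,283),(333,128),(245,302)])/4+[215,100]-.4
L=np.array([(.04,.055,0),(.04,-.055,0),(-.04,-.055,0),(-.04,.055,0),(0,0,0)])
pose=lambda p:R.from_euler('ZY',[p[3],-p[4]]).as_matrix()
def f(p):
    W=p[:3]+L@pose(p).T
    return np.r_[(proj(a,W[:4])-ct).ravel(),(proj(b,W[:4])-cs).ravel(),(proj(w,W[2:])-cw).ravel()]
p0=np.load('card.npy')
r=least_squares(f,p0,loss='soft_l1')
print(r.x,np.degrees(r.x[3:]));print(f(r.x).reshape(-1,2).round(1).tolist());np.save('card2.npy',r.x)
E
python3 fit.py
```

```text
[0.7546575  0.21440211 0.05800162 0.13956729 0.49661299] [ 7.99661683 28.45382839]
[[-1.3, -0.6], [-0.0, -0.9], [0.7, 1.5], [-1.0, 1.4], [-3.0, -0.1], [-1.7, -1.2], [0.3, -0.7], [-0.8, 1.1], [-2.3, 0.1], [-0.4, -1.9], [0.3, 0.1]]
```

Position agrees to about 2 mm. The tilt comes out between 28° and 35° and the spec says 30 to 37°, so I use 33°, well inside the 10° tolerance.

```bash
python3 - <<'E'
from h import *
p=np.load('card2.npy');C=np.array([.7545,.214,.058]);ph=int(np.load('scan.npz')['ph'])
Rc=R.from_euler('ZY',[.144,-np.radians(33)]);n=Rc.as_matrix()[:,2]
rot=Rc*R.from_euler('z',ph,degrees=True)*R.from_euler('x',np.pi)
move_straight(C+n*(.14+.054),rate=.06,rotation=rot.as_rotvec());pause(2.0)
s=sense();Rt=R.from_rotvec(s['eef_rot'])
print(s['time_s'],'card in tool',Rt.inv().apply(C-s['tcp_pos']),'angle',np.degrees((Rt.inv()*rot).magnitude()),s['qvel'].__abs__().max() if hasattr(s['qvel'],'shape') else s['qvel'],s['force'])
t=shot('top','t4');si=shot('side','s4');w=shot('wrist','w4')
tip=np.array(s['tcp_pos'])+Rt.apply([0,0,.14])
print(proj(t,[C,tip]),proj(si,[C,tip]),proj(w,[C,tip]))
f=lambda c,u,v,g:np.clip(cv2.resize(c['color'][v:v+100,u:u+66],None,fx=6,fy=6,interpolation=cv2.INTER_CUBIC).astype(float)*g,0,255)
cv2.imwrite('pics/j4.png',np.hstack([f(si,150,210,1.6),f(w,240,120,1.)]).astype(np.uint8))
E
```

```text
11.3667 card in tool [ 1.63599899e-05 -1.99440724e-06  1.93997160e-01] angle 0.0014754745504990728 0.002412728859503898 [ 0.40076137  0.32509218 -2.10307597]
[[208.00273846 124.23940068]
 [206.05122637 128.3326437 ]] [[178.02465746 264.75461977]
 [187.02899692 253.48023379]] [[273.60813952 184.08393582]
 [273.44722617 194.21386534]]
```

View pics/j4.png

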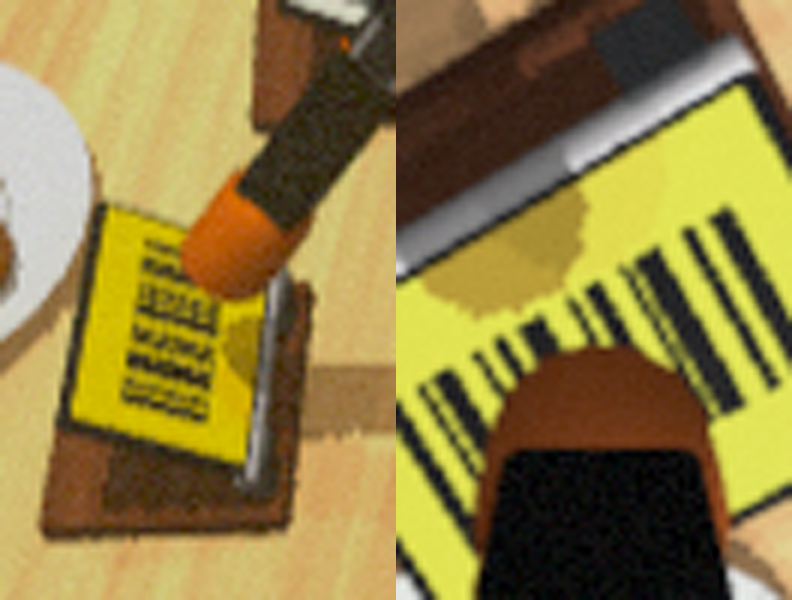

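Held square over the card: the tip and handle axis lie along the predicted line, the code centre is within about 3 px, and the distance is about 54 mm. The 2 s hold is done. I return by the same route and lower the wand.

```bash
python3 - <<'E'
from h import *
G=np.load('grasp.npz');g,gr=G['g'],G['gr']
s=sense();n=-R.from_rotvec(s['eef_rot']).as_matrix()[:,2]
move_straight(np.array(s['tcp_pos'])+n*.08,rate=.1)
movep(g+[0,0,.19],gr)
move_straight(g+[0,0,.105],rate=.15,rotation=gr);pause(.2)
s=sense();print(s['time_s'],s['tcp_pos']-g,s['force'],s['opening'])
t=shot('side','s5');w=shot('wrist','w5');shot('top','t5')
tip=g+[0,0,.105-.14];print(proj(t,[tip]),proj(w,[tip]))
f=lambda c,u,v,g:np.clip(cv2.resize(c['color'][v:v+120,u:u+80],None,fx=5,fy=5,interpolation=cv2.INTER_CUBIC).astype(float)*g,0,255)
cv2.imwrite('pics/j5.png',np.hstack([f(t,280,70,1.8),f(w,235,120,1.5)]).astype(np.uint8))
E
```

```text
15.1167 [ 0.00042223 -0.00015032  0.10584557] [ 0.21593124 -0.31010936 -1.40700287] 0.025394287416277174
[[318.9474376  134.71143688]] [[274.39210431 194.76808651]]
```

View pics/j5.png

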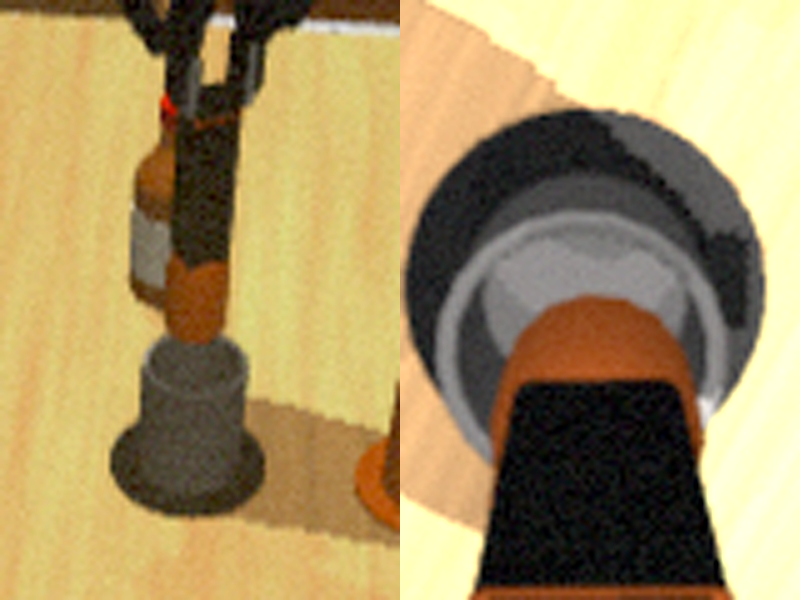

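The wand hangs straight over the cup, about 3 mm off centre with 9 mm of play. I lower it with force checks.

```bash
python3 - <<'E'
from h import *
G=np.load('grasp.npz');g,gr=G['g'],G['gr']
tgt=g+[-.0015,-.0005,0]
move_straight(tgt+[0,0,.105],rate=.05,rotation=gr);f0=np.array(sense()['force'])
for h in (.07,.05,.03,.015,.006):
    move_straight(tgt+[0,0,h],rate=.06); d=np.array(sense()['force'])-f0
    print(h,d.round(2))
    if np.linalg.norm(d)>6: break
else:
    for h in np.arange(.005,-.0031,-.001):
        move_straight(tgt+[0,0,h],rate=.02);pause(.1);d=np.array(sense()['force'])-f0;print(round(h,4),d.round(2))
        if d[2]>1.5: break
    open_jaws();pause(.3);s=sense();print(s['opening'],s['force'])
    move_straight(tgt+[0,0,.10],rate=.12);pause(.5);print(sense()['time_s'],sense()['force'])
    c=shot('wrist','w6');t=shot('side','s6');shot('top','t6')
    f=lambda c,u,v,g:np.clip(cv2.resize(c['color'][v:v+120,u:u+80],None,fx=5,fy=5,interpolation=cv2.INTER_CUBIC).astype(float)*g,0,255)
    cv2.imwrite('pics/j6.png',np.hstack([f(t,280,70,1.8),f(c,235,120,1.5)]).astype(np.uint8))
E
```

```text
0.07 [-0.07  0.23  0.05]
0.05 [ 1.02 -0.06  0.4 ]
0.03 [ 0.49  0.81 -0.18]
0.015 [0.52 0.92 1.23]
0.006 [ 0.26 -0.09  1.54]
0.005 [ 0.5  -0.95  1.86]
0.08549792539395441 [ 0.12526477 -0.16598723 -0.04791555]
20.625 [-0.16005742 -0.44117309 -0.79806261]
```

```bash
python3 - <<'E'
from h import *
a=load('top0')['color'].astype(int);b=load('t6')['color'].astype(int)
for n,(u,v,w,h) in dict(tin=(200,208,48,50),nap=(75,200,75,60),sauce=(440,218,50,40),y=(180,98,62,56),w1=(262,110,60,56),w2=(335,115,60,52)).items():
    d=np.abs(a-b)[v:v+h,u:u+w].max(2);print(n,(d>50).mean())
E
```

```text
tin 0.0
nap 0.0
sauce 0.3875
y 0.0
w1 0.0
w2 0.0
```

View pics/j6.png

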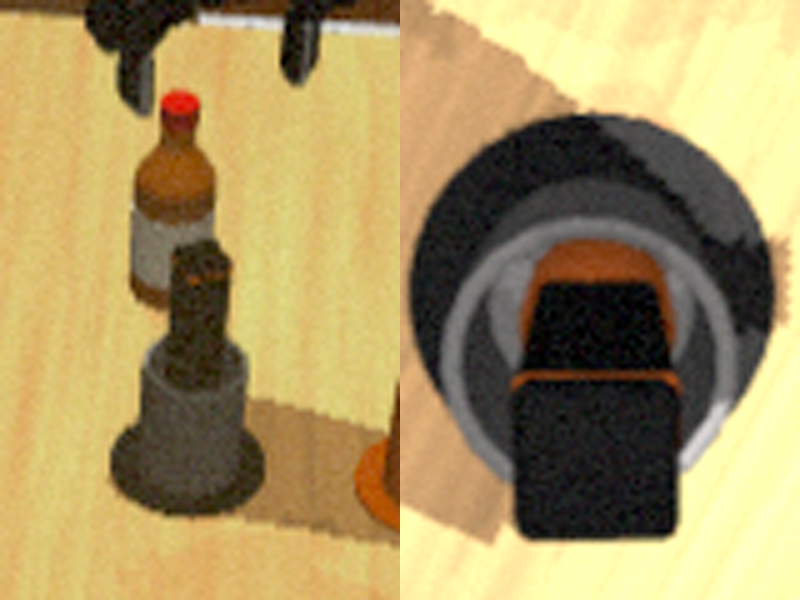

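The wand stands upright in the cup, released, and the sauce bottle is upright; the top-view "sauce" difference is probably the arm covering it. The release may have been about 5 mm early, so I compare the side view with the start numerically.

```bash
python3 - <<'E'
from h import *
s=sense();print(s['force'])
a=load('side0')['color'];b=shot('side','s7')['color']
def shift(u,v,w,h):
    A=cv2.resize(a[v:v+h,u:u+w],None,fx=5,fy=5,interpolation=cv2.INTER_CUBIC)
    B=cv2.resize(b[v-6:v+h+6,u-6:u+w+6],None,fx=5,fy=5,interpolation=cv2.INTER_CUBIC)
    r=cv2.minMaxLoc(cv2.matchTemplate(B,A,cv2.TM_CCOEFF_NORMED));return (np.array(r[3])-30)/5,round(r[1],3)
print('wandtop',shift(310,116,22,26),'sauce',shift(304,86,24,30),'cup',shift(303,148,30,24))
c=load('side0');print(proj(c,[[.437,-.259,.168],[.437,-.259,.173],[.442,-.259,.168]]))
E
```

```text
[ 0.08252503  0.24869458 -0.18284756]
wandtop (array([0.4, 0. ]), 0.986) sauce (array([0. , 0.4]), 0.846) cup (array([0.2, 0. ]), 0.927)
[[320.6148409  119.52677561]
 [320.72802203 118.11894425]
 [318.90728832 119.41503592]]
```

```bash
python3 -c "
from h import *
sign_off();print(sense()['time_s'])"
```

```text
the job is handed in; nothing more can be done
the job is handed in; nothing more can be done
```

I took the wand out of the grey cup and held it square over the middle of the yellow card, about 54 mm off, for 2 s. I then lowered it back into the cup reading end down, let go, backed 10 cm above and handed in, with the clock at about 21 s of the 53.

**Wand:** in the last side view its top is within about 0.4 px (about 1 mm) of where it started. It is upright and released, and the robot touches nothing.

**Bystanders:** the top view shows the tin, napkin holder and all three cards unchanged. The sauce bottle spot did differ there, I think because the arm covered it; the side view shows the bottle upright and within about 0.4 px of its start.

**Doubts:**
- **Card tilt:** my two fits disagreed, 35° against 28°. I used 33°, which is within 4° of anything the description allows, against a tolerance of 10°.
- **Release height:** a sensitive force threshold stopped the descent about 5 mm above the grasp height, so the wand may have dropped a few millimetres into the cup. The side view shows it seated.
- **Read itself:** the interface gives no verdict, so I could not confirm that the card was read.

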